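Flip a bevelled weld plate over the fixture step and butt it to its mate

TASK

The loose aluminium plate lies bevel side down in front of the welding fixture. Without gripping or lifting it, push it with the fingertips against the fixture's front step until it tips up on edge and flips over onto the fixture, bevel side up, then push it on until its bevelled edge butts squarely, without a gap, against the bevelled edge of the plate clamped there. Leave the other things on the table where they are.

Things in the scene. Friction and masses are not known exactly. Their poses are not given: they have to be found in the camera images.
- plate: Loose aluminium plate, 80 (its x) x 100 (its y) x 10 mm, about 0.2 kg. Origin: centre of the 80 x 100 outline on the face that is down at the start; z points to the other face (up at the start, down once flipped). The x = -40 mm edge is bevelled, the others square. At the start the bevelled edge faces the robot and the square edge the step, 8 to 30 mm off, up to 0.15 rad askew.
- bevel_edge (a point): On the plate: middle of its bevelled edge (x -40, y 0, z 8.5 mm in its frame). This edge has a 3 mm land (z 7 to 10 mm, at x = -40 mm); from the land it slopes back at 45 degrees to x = -33 mm at z = 0, so at the start it overhangs the table.
- square_edge (a point): On the plate: middle of the opposite, square edge (x 40, y 0, z 5 mm in its frame).
- fixture: Fixed dark steel plate, 205 (x) x 320 (y) x 12 mm, on the table. Origin: middle of its front edge, on the table; x points away from the robot across the fixture, y along the step, z up. Its front face (x = 0) is the upright 12 mm step. The top is plain from x = 0 to 108 mm but for a loose magnet square beyond y = 95 mm.
- step_edge (a point): Middle of the upper edge of the fixture's front step (x = 0, y = 0, z = 12 mm in the fixture's frame).
- mating_edge (a point): Middle of the bevelled edge (facing -x) of the mating plate clamped on the fixture: x 108, y 0, z 13.5 mm in the fixture's frame. The mating plate is aluminium, 180 mm wide (y), 10 mm thick; 3 mm land at the bottom, 45 degree slope above. Two clamps on it from x = 135 mm, up to 40 mm high. The flipped plate's bevel_edge comes to this line.
- magnet_square: Bystander: small red magnetic welding square, a 50 mm triangle 12 mm thick, lying on the fixture's +y end. Origin: middle of its underside.
- tape_measure: Bystander: yellow tape measure 60 x 60 x 35 mm on the table, in front of the step to the -y side of the plate. Origin: middle of its underside.
- wire_brush: Bystander: wire brush 200 mm long lying beside the fixture's -y end. Origin: middle of its underside.
- spray_can: Bystander: white spray bottle, 60 mm across, 170 mm tall, standing beside the fixture's +y end. Origin: middle of its underside.
- offcut: Bystander: flat steel offcut 110 x 30 x 8 mm in front of the step, to the +y side of the plate. Origin: middle of its underside.
- grinder: Bystander: angle grinder, about 280 mm long, lying at the right. Origin: middle of its underside.
- bolt_cup: Bystander: steel cup, 80 mm across, 80 mm tall, at the left. Origin: middle of its underside.
- hammer: Bystander: hammer lying at the left. Origin: middle of its underside.
Not all that is in view belongs to the job. What is meant by the plate is not brown, and is the smaller of those in its own colour.

How it is judged:
By the outcome, as a careful person would: the job done as asked, in the order asked, and still so for the second after the job is handed in, with the robot touching nothing.
It also fails if it takes over 58 s, if anything falls off the work surface, if the arm or the gripper's body presses on something with over 40 N, if the wrist force passes 120 N, or if a joint passes its speed limit or range.

ROBOT

A 6-joint arm with a two-finger parallel gripper is mounted at the origin on the work surface. World frame = base frame: x ahead of the robot, y to its left, z up, the work surface at z = 0. Lengths are in m, angles in rad, forces in N, time in s.
With the tool pointing down it reaches from about 0.3 to 0.875 m from the base axis. Payload 6.4 kg.
Tool frame: the origin (TCP) lies at the centre of the arm's flange, where the gripper is bolted on; the fingertips stand 173 mm ahead of it and the grasp point (between the pads) lies 155 mm ahead of it; z points along the fingers, x is the direction in which the jaws open and shut, and the axes are right-handed (so a half turn about z gives the same grasp; the last joint's range is limited). The gripper opens to 85 mm and grips with 20 to 120 N. Pads are 22 mm wide; open, the fingers measure 114 mm over their backs; the gripper's body (76 mm by 85 mm) begins 54 mm behind the grasp point. The pads swing forward as they close: fully open they stand 13 mm farther back than shut.
Start: joints at [-1.381, 0.181, 1.607, -0, 1.354, -0.206], TCP at [0.222, -0.531, 0.405] pointing down, gripper open.
Joint ranges: [-2.99, 2.99], [-0.89, 2.07], [0.3, 2.58], [-1.14, 4.28], [0, 2.63], [-3.12, 3.12]. Speed limits (rad/s): [2.57, 2.57, 3.01, 3.14, 3.14, 3.14].

INTERFACE

Orientations are given as a unit quaternion [w, x, y, z].
In Python, from bench import ctrl gives the robot as it stands. The module is installed in compiled form; this text tells all that it offers.
- The arm moves only by the tool move_arm, never from a script. Its argument "moves" is a list of rows, each an object of numbers: "gripper": the opening in per cent of the stroke, from 0 (shut) to 100 (fully open); "x", "y", "z": the shift along the tool's x, y, z in cm; "roll": the turn about the tool's z in degrees. In form: [{"gripper": .., "x": .., "y": .., "z": .., "roll": ..}, ...]. A call has 1 to 5 rows; each row shifts and turns the commanded pose from where the row before left it, along the tool's axes as they then stand; what a row does not reach is not made up. A row lasts 1/8 s, in which the tool goes at most 62.5 mm and 10.7 degrees, less where a joint would pass 70% of its speed; a pose out of reach is approached as far as the arm can. A call is refused whole if a number of a shift passes 6.25 or a number of a turn 10.7, either way. A call with a gripper value outside its range is refused whole. The fingers move at their own pace and stop on an object; the grip force is fixed at half the most. Time passes only in rows, so rows that do not move let the fingers close. It gives the time, the measured TCP pose, the force and the opening at its end, in the units of the state.
- ctrl.get_obs(): the state, without advancing time (a new reading comes with each control period).
- ctrl.camera(name): name is "scene" or "top" or "wrist"; returns a dict with "img" (384x512x3 uint8, red, green, blue), "fx", "fy", "cx", "cy" (pixels), "world_from_camera" (4x4, takes a point from camera to world coordinates); the wrist camera has in their place "tool_from_camera" (4x4, takes a point from camera to tool coordinates, whose origin is the TCP and whose axes are the tool frame's). Camera axes: x right, y up, looking along -z (the intrinsics and any distortion apply to the point x, -y, -z); pixel columns grow to the right and rows downward; lengths in m; the calibration is good to about 2 mm. A picture is of the moment at which its call begins: read the wrist's pose just before it. There is no depth.
- ctrl.hand_in(): hands the job in, once; it reports no verdict.
The state is a dict: "time_s": time; "q": joint angles; "dq": joint speeds; "joint_efforts": joint torques, N m; "eef_pos": TCP position; "eef_rot": TCP orientation; "wrist_force": force on the tool from outside, world axes, zero at the start; "torque": the same for the moment, N m; "opening": opening from 0.0 (shut) to 1.0 (fully open).
Only numpy, scipy, OpenCV 4.12 (cv2) and the standard library are available. Lean on these libraries where they do the work, as an engineer would, in place of code of your own. Each camera call takes 0.05 s, during which the arm holds its last target. There are 200 camera calls.

## Working session

There is one attempt and no reset: what is moved stays moved. The work goes in short steps, Python scripts to look and compute and a tool call to move; the robot and the scene stay as the last step left them, time stands still between calls to the robot, and variables do not carry over. Pictures are saved under pics/ and viewed, about 8 in all and at most 12, crops included, and the job is handed in when it is done.

Besides the shell and the picture viewer there is one more tool, called after "Call:" as a command line: name --argument value ..., lists and objects as JSON in quotes. move_arm: Moves the arm, as the interface text tells. Its arguments: {"type":"object","properties":{"moves":{"type":"array","items":{"type":"object","properties":{"gripper":{"type":"number"},"x":{"type":"number"},"y":{"type":"number"},"z":{"type":"number"},"roll":{"type":"number"}}}}},"required":["moves"]}

```bash
mkdir -p pics; ls
python3 - <<'E'
from bench import ctrl
import cv2, numpy as np
o=ctrl.get_obs(); print({k:np.round(v,3).tolist() for k,v in o.items()})
for n in("top","scene"):
    c=ctrl.camera(n); cv2.imwrite(f"pics/{n}0.png",c["img"][:,:,::-1]); print(n,c["fx"],c["fy"],c["cx"],c["cy"],[k for k in c]); print(np.round(c["world_from_camera"],3).tolist())
a=[cv2.imread(f"pics/{n}0.png") for n in("top","scene")]
cv2.imwrite("pics/top0b.png",cv2.resize(a[0],(800,600),interpolation=cv2.INTER_CUBIC))
E
```

```text
pics
{'time_s': 0.0, 'q': [-1.381, 0.182, 1.608, 0.0, 1.354, -0.206], 'dq': [-0.002, 0.0, -0.0, -0.001, -0.001, -0.001], 'joint_efforts': [0.0, -44.488, -35.133, -0.0, 0.009, -0.0], 'eef_pos': [0.222, -0.53, 0.404], 'eef_rot': [-0.001, 0.832, -0.554, -0.001], 'wrist_force': [0.47, -0.241, -0.914], 'torque': [-0.02, -0.061, -0.017], 'opening': 0.997}
top 405.87427015087417 405.87427015087417 250.46602461936587 199.0175648700809 ['img', 'fx', 'fy', 'cx', 'cy', 'world_from_camera']
[[-0.021, 0.985, -0.173, 0.273], [-1.0, -0.022, -0.007, -0.018], [-0.011, 0.173, 0.985, 1.567], [0.0, 0.0, 0.0, 1.0]]
scene 404.3378934122239 404.3378934122239 259.5878460469785 187.65814904876746 ['img', 'fx', 'fy', 'cx', 'cy', 'world_from_camera']
[[-0.418, -0.792, 0.445, 1.09], [0.908, -0.358, 0.216, 0.265], [-0.012, 0.494, 0.869, 1.111], [0.0, 0.0, 0.0, 1.0]]
```

View pics/top0b.png

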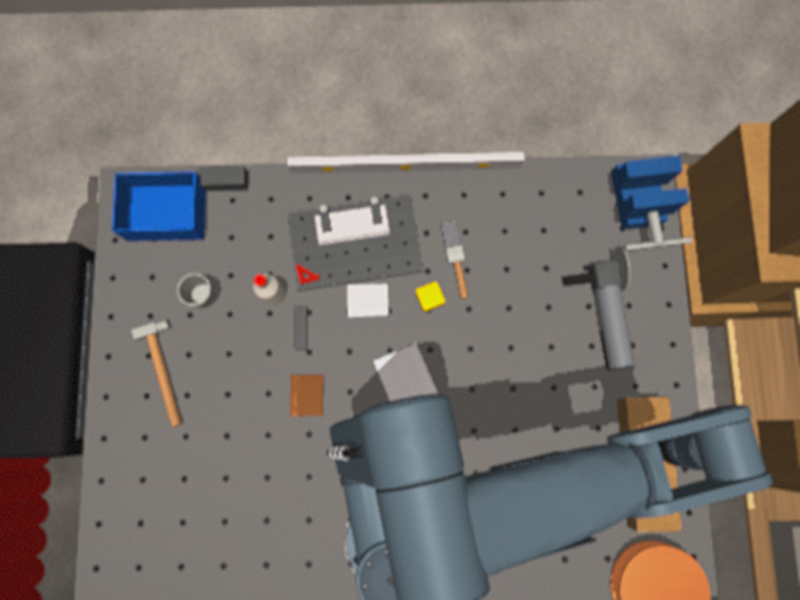

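View pics/scene0.png

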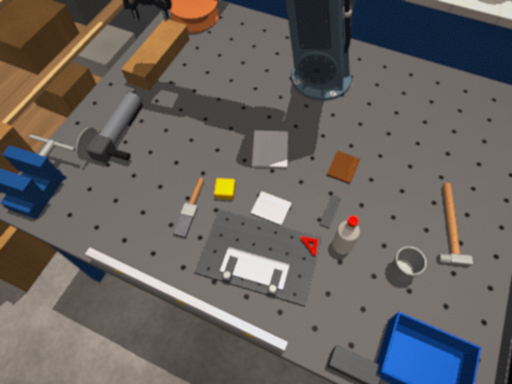

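The top view shows the candidates at 800x600 pixels. Light grey ones are the small plate at (368,300), directly in front of the step, a larger grey sheet at (405,370), and the clamped plate at (352,225). The brown plate at (307,395) is ruled out by its colour. I pick the one at (368,300).

```bash
cat > h.py <<'E'
from bench import ctrl
import cv2, numpy as np
from scipy.spatial.transform import Rotation as R
def pose(o): 
    w,x,y,z=o["eef_rot"]; T=np.eye(4); T[:3,:3]=R.from_quat([x,y,z,w]).as_matrix(); T[:3,3]=o["eef_pos"]; return T
def look(n,f=None):
    o=ctrl.get_obs(); c=ctrl.camera(n)
    c["T"]=c["world_from_camera"] if n!="wrist" else pose(o)@c["tool_from_camera"]
    if f: cv2.imwrite(f,c["img"][:,:,::-1])
    return c
def cast(c,px,z):
    px=np.atleast_2d(px).astype(float)
    d=np.c_[(px[:,0]-c["cx"])/c["fx"],-(px[:,1]-c["cy"])/c["fy"],-np.ones(len(px))]@c["T"][:3,:3].T
    p=c["T"][:3,3]; return p+d*((z-p[2])/d[:,2])[:,None]
def proj(c,P):
    p=(np.atleast_2d(P)-c["T"][:3,3])@c["T"][:3,:3]
    return np.c_[c["cx"]-c["fx"]*p[:,0]/p[:,2],c["cy"]+c["fy"]*p[:,1]/p[:,2]]
E
python3 - <<'E'
from h import *
for n in("top","scene"):
    c=look(n); g=c["img"].astype(int); 
    m=((g.min(2)>175)&(np.ptp(g,2)<40)).astype(np.uint8)
    for k in cv2.findContours(m,0,1)[0]:
        if cv2.contourArea(k)<150: continue
        r=cv2.minAreaRect(k); b=cv2.boxPoints(r); P=cast(c,b,.01)
        print(n,np.round(r[0]),cv2.contourArea(k),np.round(cast(c,[r[0]],.01)[0,:2],4),np.round(np.linalg.norm(P-np.roll(P,1,0),axis=1),3)[:2]);print(np.round(P[:,:2],3).tolist())
    if n=="top":
        m=((g[...,0]<92)).astype(np.uint8)*255
        s=cv2.resize(c["img"][115:225,170:300,::-1],(780,660),interpolation=cv2.INTER_CUBIC)[:600]; cv2.imwrite("pics/crop.png",s)
E
```

```text
top [234. 192.] 477.5 [0.5754 0.0549] [0.08  0.098]
[[0.617, 0.103], [0.614, 0.005], [0.535, 0.007], [0.537, 0.104]]
top [225. 143.] 574.5 [0.7751 0.0911] [0.075 0.181]
[[0.8, 0.186], [0.824, 0.007], [0.75, -0.003], [0.726, 0.175]]
top [259. 101.] 682.5 [ 0.9489 -0.0519] [0.024 0.615]
[[0.962, 0.256], [0.96, -0.359], [0.936, -0.358], [0.938, 0.255]]
scene [254. 268.] 1175.0 [0.7685 0.0865] [0.182 0.073]
[[0.817, 0.001], [0.745, -0.014], [0.72, 0.172], [0.791, 0.181]]
scene [186. 298.] 1626.0 [ 0.9218 -0.0457] [0.621 0.025]
[[0.934, -0.374], [0.909, -0.379], [0.911, 0.248], [0.933, 0.246]]
scene [271. 207.] 720.0 [0.5745 0.0508] [0.102 0.081]
[[0.614, 0.002], [0.534, -0.005], [0.534, 0.1], [0.613, 0.105]]
scene [477.   1.] 514.0 [-0.6692  0.449 ] [0.287 0.116]
[[-0.612, 0.305], [-0.727, 0.297], [-0.726, 0.593], [-0.615, 0.592]]
```

View pics/crop.png

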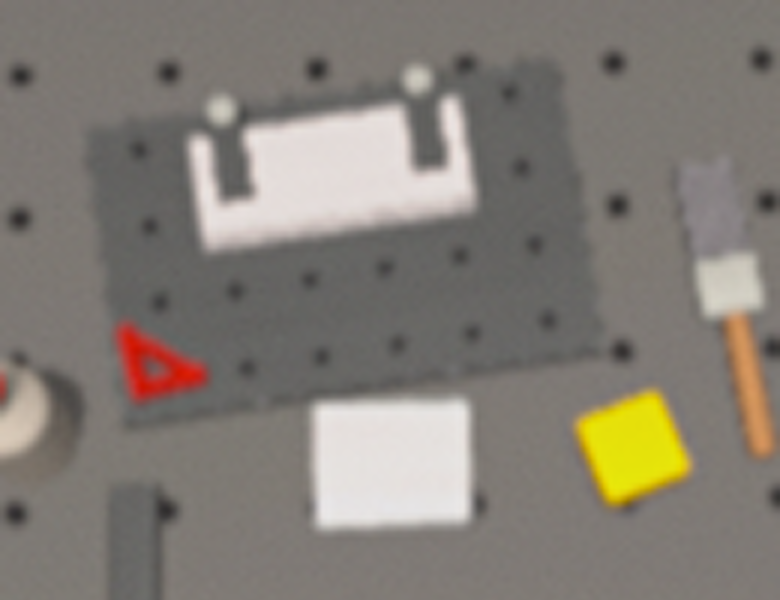

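Call:
move_arm --moves '[{"roll": 7.5,"gripper": 50},{"roll": 7.5},{"x": -4.5,"y": -2.9},{"x": -4.5,"y": -2.9},{"x": -4.5,"y": -2.9}]'

```text
validation failed for argument at $.mo...
```

Call:
move_arm --moves '[{"x": -4.5,"y": -2.9},{"x": -4.5,"y": -2.9},{"x": -4.5,"y": -2.9},{"x": -4.5,"y": -2.9},{"x": -4.5,"y": -2.9}]'

```text
validation failed for argument at $.mo...
```

Call:
move_arm --moves '[{"x": -4.5,"y": -2.9},{"x": -4.5,"y": -2.9},{"x": -4.5,"y": -2.9},{"x": -4.5,"y": -2.9},{}]'

```text
validation failed for argument at $.mo...
```

Run:
```python
from h import *
c=look("wrist","pics/w1.png"); o=ctrl.get_obs(); print(o["opening"],np.round(pose(o),3).tolist(),np.round(c["tool_from_camera"],3).tolist())
```

```text
0.9966513936939375 [[0.386, -0.923, -0.0, 0.222], [-0.923, -0.386, 0.001, -0.53], [-0.001, -0.0, -1.0, 0.404], [0.0, 0.0, 0.0, 1.0]] [[1.0, -0.0, 0.0, -0.001], [-0.0, -0.954, -0.3, -0.077], [0.0, 0.3, -0.954, 0.031], [0.0, 0.0, 0.0, 1.0]]
```

View pics/w1.png

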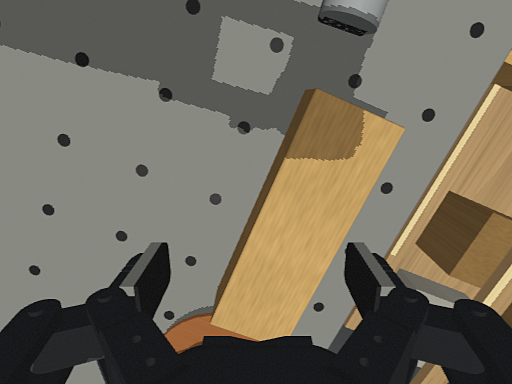

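The moves were refused, and the likely cause is the missing fields. I'll retry with every field filled in. The wrist view shows only floor and wood at the start pose.

Call:
move_arm --moves '[{"gripper": 50,"x": 0,"y": 0,"z": 0,"roll": 7.5},{"gripper": 50,"x": 0,"y": 0,"z": 0,"roll": 7.5},{"gripper": 50,"x": -4.5,"y": -2.9,"z": 0,"roll": 0},{"gripper": 50,"x": -4.5,"y": -2.9,"z": 0,"roll": 0},{"gripper": 50,"x": -4.5,"y": -2.9,"z": 0,"roll": 0}]'

```text
time_s: 0.88
eef_pos: [0.2902, -0.3837, 0.4045]
eef_rot: [-0.0, 0.753, -0.658, -0.0]
wrist_force: [0.6, -0.6, 0.0]
opening: 0.495
```

Call:
move_arm --moves '[{"gripper": 50,"x": -4.5,"y": -2.9,"z": 0,"roll": 0},{"gripper": 50,"x": -4.5,"y": -2.9,"z": 0,"roll": 0},{"gripper": 50,"x": -4.5,"y": -2.9,"z": 0,"roll": 0},{"gripper": 50,"x": -4.5,"y": -2.9,"z": 0,"roll": 0},{"gripper": 50,"x": -4.5,"y": -2.9,"z": 0,"roll": 0}]'

```text
time_s: 1.5
eef_pos: [0.4039, -0.1411, 0.4049]
eef_rot: [-0.0, 0.753, -0.658, 0.0]
wrist_force: [-0.0, -1.2, -0.4]
opening: 0.5
```

Call:
move_arm --moves '[{"gripper": 50,"x": -4.5,"y": -2.9,"z": 0,"roll": 0},{"gripper": 50,"x": -4.5,"y": -2.9,"z": 0,"roll": 0},{"gripper": 50,"x": -4.5,"y": -2.9,"z": 0,"roll": 0},{"gripper": 50,"x": -4.5,"y": -2.9,"z": 0,"roll": 0},{"gripper": 50,"x": 0,"y": 0,"z": 0,"roll": 0}]'

```text
time_s: 2.12
eef_pos: [0.495, 0.0541, 0.4046]
eef_rot: [-0.0, 0.755, -0.656, -0.0]
wrist_force: [-0.3, -1.6, -0.4]
opening: 0.499
```

Run:
```python
from h import *
c=look("wrist","pics/w2.png"); o=ctrl.get_obs(); print(o["opening"],np.round(pose(o),3).tolist(),o["time_s"])
```

```text
0.5014421821819144 [[0.137, -0.991, -0.001, 0.495], [-0.991, -0.137, -0.0, 0.053], [-0.0, 0.001, -1.0, 0.404], [0.0, 0.0, 0.0, 1.0]] 2.175
```

View pics/w2.png

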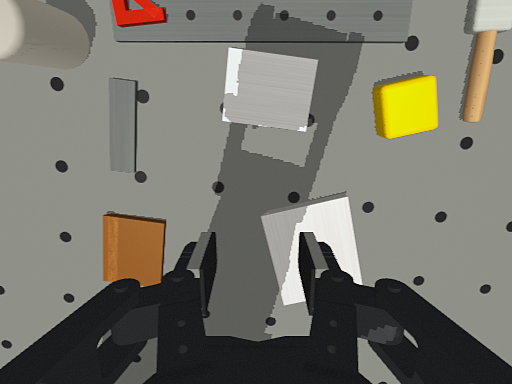

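The wrist view shows the following:
- **Step edge:** near row 41, horizontal in the picture.
- **Loose plate:** corners at (230,48), (318,60), (306,131) and (223,121).
- **Larger grey plate:** behind it, at (262–362, 193–305).
- **Other items:** offcut at (123,125) and tape measure at (405,106).

Run:
```python
from h import *
c=look("wrist"); T=pose(ctrl.get_obs())
def tl(px,z): # tool-frame -> (fixture-like fwd=-y, left=-x) in mm relative TCP
    P=cast(c,px,z); q=(P-T[:3,3])@T[:3,:3]; return np.round(np.c_[-q[:,1],-q[:,0]]*1000,1).tolist(),np.round(P[:,:2],3).tolist()
print("step",tl([[120,41],[265,41],[408,42]],.012))
print("plate",tl([[230,48],[318,60],[306,131],[223,121]],.01))
print("sheet",tl([[262,215],[347,193]],.01))
print("tape,offcut",tl([[374,90],[378,138]],.03),tl([[136,80],[134,172]],.008))
g=cv2.cvtColor(c["img"],cv2.COLOR_RGB2GRAY).astype(float)
for u in(150,200,340,400): print(u,np.argmax(np.diff(g[30:55,u]))+30,np.argmin(np.diff(g[30:55,u]))+30,g[34:48,u])
```

```text
step ([[132.5, 151.8], [132.8, -6.6], [132.1, -162.9]], [[0.605, 0.22], [0.626, 0.063], [0.647, -0.092]])
plate ([[126.0, 32.0], [113.9, -66.0], [35.4, -56.6], [46.9, 42.3]], [[0.614, 0.1], [0.616, 0.001], [0.537, 0.0], [0.535, 0.1]])
sheet ([[-73.0, -4.8], [-42.6, -112.8]], [[0.422, 0.037], [0.467, -0.066]])
tape,offcut ([[81.9, -125.0], [30.0, -135.7]], [[0.592, -0.061], [0.542, -0.079]]) ([[92.5, 140.6], [-16.0, 156.0]], [[0.567, 0.203], [0.457, 0.204]])
150 41 39 [124. 124. 128. 124. 127. 154.  36.  80. 155. 146. 144. 143. 142. 144.]
200 41 39 [120. 120. 126. 121. 122. 129.  38.  80. 156. 145. 143. 143. 144. 143.]
340 41 39 [ 82.  81.  83.  82.  80.  86.  40.  42. 101.  95.  95.  93.  92. 134.]
400 41 39 [125. 124. 125. 128. 127. 138.  39.  52. 156. 146. 143. 143. 143. 143.]
```

Call:
move_arm --moves '[{"gripper": 50,"x": 1.2,"y": 0,"z": 5.3,"roll": 0},{"gripper": 50,"x": 0,"y": 0,"z": 5.3,"roll": 0},{"gripper": 50,"x": 0,"y": 0,"z": 5.3,"roll": 0},{"gripper": 50,"x": 0,"y": 0,"z": 5.3,"roll": 0},{"gripper": 50,"x": 0,"y": 0,"z": 0,"roll": 0}]'

```text
time_s: 2.85
eef_pos: [0.4932, 0.0383, 0.189]
eef_rot: [0.003, 0.752, -0.659, -0.004]
wrist_force: [-0.9, 0.1, 1.1]
opening: 0.503
```

Call:
move_arm --moves '[{"gripper": 50,"x": 0,"y": 0,"z": 0.8,"roll": 0},{"gripper": 50,"x": 0,"y": 0,"z": 0.3,"roll": 0},{"gripper": 50,"x": 0,"y": 0,"z": 0.2,"roll": 0},{"gripper": 50,"x": 0,"y": 0,"z": 0,"roll": 0}]'

```text
time_s: 3.35
eef_pos: [0.4964, 0.0392, 0.1806]
eef_rot: [-0.0, 0.753, -0.658, 0.001]
wrist_force: [-0.8, 0.1, -0.4]
opening: 0.498
```

Call:
move_arm --moves '[{"gripper": 50,"x": 0,"y": 0,"z": 0.3,"roll": 0},{"gripper": 50,"x": 0,"y": 0,"z": 0.2,"roll": 0},{"gripper": 50,"x": 0,"y": 0,"z": 0,"roll": 0}]'

```text
time_s: 3.72
eef_pos: [0.4959, 0.0393, 0.1744]
eef_rot: [0.0, 0.753, -0.658, -0.0]
wrist_force: [-0.2, 1.1, -0.9]
opening: 0.5
```

Call:
move_arm --moves '[{"gripper": 50,"x": 0,"y": 0,"z": 0.2,"roll": 0},{"gripper": 50,"x": 0,"y": 0,"z": 0,"roll": 0}]'

```text
time_s: 3.98
eef_pos: [0.4959, 0.0392, 0.1725]
eef_rot: [0.0, 0.753, -0.658, -0.0]
wrist_force: [-0.1, -0.6, 0.5]
opening: 0.503
```

Call:
move_arm --moves '[{"gripper": 50,"x": 0,"y": 0,"z": 0.2,"roll": 0},{"gripper": 50,"x": 0,"y": 0,"z": 0,"roll": 0}]'

```text
time_s: 4.22
eef_pos: [0.4963, 0.0392, 0.1716]
eef_rot: [0.0, 0.753, -0.658, 0.0]
wrist_force: [-3.9, 0.3, 10.2]
opening: 0.503
```

Run:
```python
from h import *
c=look("wrist","pics/w3.png"); o=ctrl.get_obs(); print(o["opening"],np.round(pose(o),4).tolist(),o["time_s"],o["wrist_force"])
```

```text
0.49895187866446994 [[0.1338, -0.991, -0.0, 0.4963], [-0.991, -0.1338, -0.0001, 0.0392], [0.0001, 0.0, -1.0, 0.1715], [0.0, 0.0, 0.0, 1.0]] 4.275 [-3.20585994  0.84768595 10.20620193]
```

View pics/w3.png

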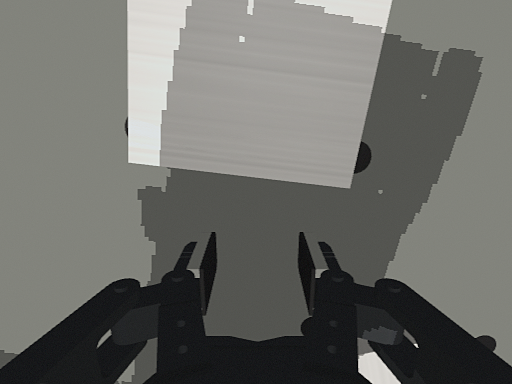

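The wrist view shows the plate ahead of the open fingers. Its near edge runs from (128,163) to (350,187), so it is askew as expected. The fingertips touch the table at TCP z 0.172. I'll lift 3 mm and push.

Call:
move_arm --moves '[{"gripper": 50,"x": 0,"y": 0,"z": -0.3,"roll": 0},{"gripper": 50,"x": 0,"y": -0.8,"z": 0,"roll": 0},{"gripper": 50,"x": 0,"y": -0.8,"z": 0,"roll": 0},{"gripper": 50,"x": 0,"y": -0.6,"z": 0,"roll": 0},{"gripper": 50,"x": 0,"y": -0.4,"z": 0,"roll": 0}]'

```text
time_s: 4.9
eef_pos: [0.5223, 0.0428, 0.1735]
eef_rot: [0.0, 0.753, -0.658, -0.0]
wrist_force: [0.4, 0.4, 0.7]
opening: 0.504
```

Call:
move_arm --moves '[{"gripper": 50,"x": 0,"y": -0.4,"z": 0,"roll": 0},{"gripper": 50,"x": 0,"y": -0.4,"z": 0,"roll": 0},{"gripper": 50,"x": 0,"y": -0.2,"z": 0,"roll": 0},{"gripper": 50,"x": 0,"y": 0,"z": 0,"roll": 0}]'

```text
time_s: 5.4
eef_pos: [0.5319, 0.044, 0.1737]
eef_rot: [-0.0, 0.753, -0.658, 0.0]
wrist_force: [0.4, -0.6, 0.4]
opening: 0.498
```

Call:
move_arm --moves '[{"gripper": 50,"x": 0,"y": -0.2,"z": 0,"roll": 0},{"gripper": 50,"x": 0,"y": -0.2,"z": 0,"roll": 0},{"gripper": 50,"x": 0,"y": 0,"z": 0,"roll": 0}]'

```text
time_s: 5.78
eef_pos: [0.5359, 0.0446, 0.1737]
eef_rot: [-0.0, 0.753, -0.658, 0.0]
wrist_force: [0.3, 0.1, -0.1]
opening: 0.5
```

Call:
move_arm --moves '[{"gripper": 50,"x": 0,"y": -0.2,"z": 0,"roll": 0},{"gripper": 50,"x": 0,"y": 0,"z": 0,"roll": 0}]'

```text
time_s: 6.02
eef_pos: [0.5379, 0.0448, 0.1738]
eef_rot: [-0.0, 0.753, -0.658, 0.0]
wrist_force: [0.4, 1.0, -0.1]
opening: 0.498
```

Run:
```python
from h import *
c=look("wrist","pics/w4.png"); o=ctrl.get_obs(); print(np.round(pose(o),4).tolist(),o["time_s"],o["wrist_force"])
```

```text
[[0.1336, -0.991, 0.0004, 0.5378], [-0.991, -0.1336, 0.0, 0.0448], [0.0, -0.0004, -1.0, 0.1738], [0.0, 0.0, 0.0, 1.0]] 6.075 [-0.21424349 -0.2825651  -0.15701349]
```

View pics/w4.png

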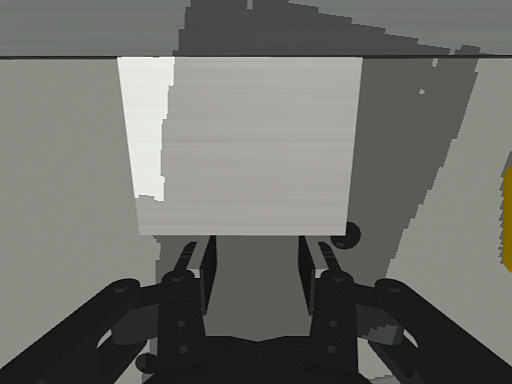

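The plate now lies square to the step. Its far edge is on row 57 at the step, and its near edge is on row 235 against the fingers. Next I'll press it against the step.

Call:
move_arm --moves '[{"gripper": 50,"x": 0,"y": -0.15,"z": 0,"roll": 0},{"gripper": 50,"x": 0,"y": 0,"z": 0,"roll": 0}]'

```text
time_s: 6.32
eef_pos: [0.5386, 0.045, 0.1735]
eef_rot: [0.001, 0.753, -0.658, -0.001]
wrist_force: [-5.5, -2.4, 3.6]
opening: 0.502
```

Call:
move_arm --moves '[{"gripper": 50,"x": 0,"y": -0.15,"z": 0,"roll": 0},{"gripper": 50,"x": 0,"y": 0,"z": 0,"roll": 0}]'

```text
time_s: 6.58
eef_pos: [0.5392, 0.0451, 0.1733]
eef_rot: [0.002, 0.753, -0.658, -0.002]
wrist_force: [-9.2, -2.8, 7.0]
opening: 0.497
```

Call:
move_arm --moves '[{"gripper": 50,"x": 0,"y": 0,"z": -0.3,"roll": 0},{"gripper": 50,"x": 0,"y": 0,"z": -0.3,"roll": 0},{"gripper": 50,"x": 0,"y": 0,"z": -0.3,"roll": 0}]'

```text
time_s: 6.95
eef_pos: [0.5394, 0.0451, 0.1817]
eef_rot: [0.001, 0.753, -0.658, -0.002]
wrist_force: [-5.4, -2.8, -0.3]
opening: 0.498
```

Run:
```python
from h import *
c=look("wrist","pics/w5.png"); o=ctrl.get_obs(); print(np.round(pose(o)[:3,3],4).tolist(),o["time_s"],o["wrist_force"])
```

```text
[0.5394, 0.0451, 0.1821] 7.0 [-6.40831722 -2.41277876  0.69564895]
```

View pics/w5.png

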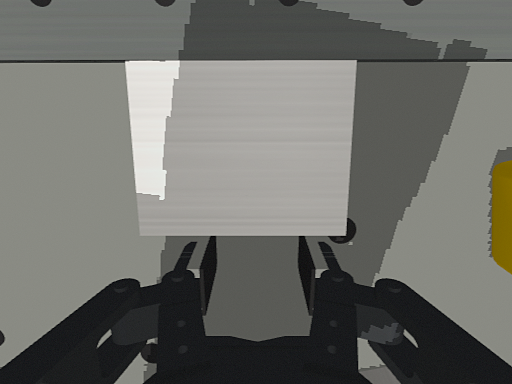

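Raising 9 mm shrank the far edge from 244 to 231 px. The near edge kept its width, going from 205 to 207 px, so it rose with the fingers and the plate is tipping. I'll follow the arc.

Call:
move_arm --moves '[{"gripper": 50,"x": 0,"y": -0.06,"z": -0.38,"roll": 0},{"gripper": 50,"x": 0,"y": -0.06,"z": -0.38,"roll": 0},{"gripper": 50,"x": 0,"y": -0.06,"z": -0.38,"roll": 0},{"gripper": 50,"x": 0,"y": -0.14,"z": -0.42,"roll": 0},{"gripper": 50,"x": 0,"y": -0.14,"z": -0.42,"roll": 0}]'

```text
time_s: 7.62
eef_pos: [0.5437, 0.0458, 0.2016]
eef_rot: [0.002, 0.753, -0.658, -0.002]
wrist_force: [-6.4, -2.2, 1.6]
opening: 0.496
```

```bash
cat > e.py <<'E'
from h import *
c=look("wrist"); g=c["img"].astype(int); o=ctrl.get_obs()
m=((g.min(2)>160)&(np.ptp(g,2)<25)).astype(np.uint8); m[240:]=0
ks=cv2.findContours(m,0,2)[0]; k=max(ks,key=cv2.contourArea)
print(cv2.boundingRect(k),np.round(cv2.approxPolyDP(k,4,True)[:,0].tolist()).tolist())
print(np.round(o["eef_pos"],4),o["time_s"],np.round(o["wrist_force"],1))
E
python3 e.py
```

```text
(140, 74, 205, 161) [[142, 75], [140, 186], [153, 183], [155, 189], [168, 191], [142, 189], [141, 198], [146, 200], [141, 202], [141, 219], [193, 223], [141, 223], [141, 233], [344, 233], [342, 74]]
[0.544  0.0458 0.2021] 7.675 [-8.5 -1.9  2.4]
```

The near edge still spans 141–345 px with the far edge shrunk to 200 px, so the plate is tilted about 20° and following the fingers.

Call:
move_arm --moves '[{"gripper": 50,"x": 0,"y": -0.19,"z": -0.41,"roll": 0},{"gripper": 50,"x": 0,"y": -0.2,"z": -0.41,"roll": 0},{"gripper": 50,"x": 0,"y": -0.22,"z": -0.41,"roll": 0},{"gripper": 50,"x": 0,"y": -0.24,"z": -0.4,"roll": 0},{"gripper": 50,"x": 0,"y": -0.28,"z": -0.35,"roll": 0}]'

```text
time_s: 8.3
eef_pos: [0.5555, 0.0474, 0.222]
eef_rot: [0.001, 0.753, -0.658, -0.001]
wrist_force: [-6.4, 0.3, 3.1]
opening: 0.498
```

```bash
python3 e.py
```

```text
(142, 99, 201, 121) [[158, 100], [146, 185], [167, 187], [162, 181], [168, 180], [173, 187], [177, 173], [177, 187], [213, 188], [266, 181], [255, 179], [258, 173], [335, 172], [335, 179], [303, 179], [322, 184], [332, 179], [339, 186], [330, 190], [256, 191], [340, 194], [256, 196], [253, 189], [147, 190], [145, 212], [342, 214], [143, 219], [342, 218], [330, 99]]
[0.556  0.0474 0.2226] 8.35 [-7.4 -0.7  5.8]
```

Call:
move_arm --moves '[{"gripper": 50,"x": 0,"y": -0.36,"z": -0.26,"roll": 0},{"gripper": 50,"x": 0,"y": -0.4,"z": -0.24,"roll": 0},{"gripper": 50,"x": 0,"y": -0.4,"z": -0.22,"roll": 0},{"gripper": 50,"x": 0,"y": -0.4,"z": -0.2,"roll": 0},{"gripper": 50,"x": 0,"y": -0.4,"z": -0.15,"roll": 0}]'

```text
time_s: 8.98
eef_pos: [0.5759, 0.0501, 0.2338]
eef_rot: [0.0, 0.753, -0.658, -0.0]
wrist_force: [-5.9, -0.4, 9.5]
opening: 0.499
```

```bash
python3 e.py
python3 - <<'E'
from h import *
look("wrist","pics/w6.png")
E
```

```text
(133, 133, 194, 57) [[133, 134], [167, 135], [149, 189], [168, 159], [182, 163], [183, 172], [199, 134], [318, 134], [303, 137], [322, 137], [326, 150], [322, 133]]
[0.5765 0.0501 0.2342] 9.025 [-5.9  0.9  9.8]
```

View pics/w6.png

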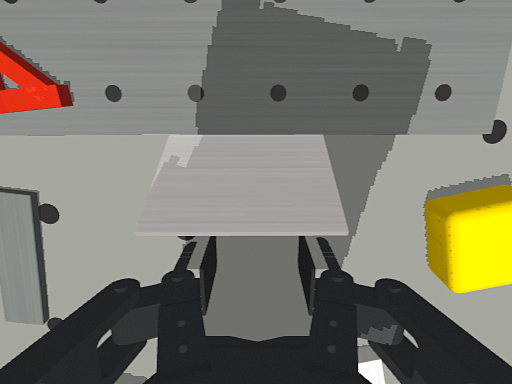

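The plate stands about 55–60° up, with its far end on the step at row 134 and its near edge on the fingers at row 235. Bystanders are undisturbed. I'll carry on forward over the vertical.

Call:
move_arm --moves '[{"gripper": 50,"x": 0,"y": -0.4,"z": -0.15,"roll": 0},{"gripper": 50,"x": 0,"y": -0.4,"z": -0.1,"roll": 0},{"gripper": 50,"x": 0,"y": -0.4,"z": -0.1,"roll": 0},{"gripper": 50,"x": 0,"y": -0.4,"z": -0.05,"roll": 0},{"gripper": 50,"x": 0,"y": -0.4,"z": 0,"roll": 0}]'

```text
time_s: 9.7
eef_pos: [0.5979, 0.053, 0.2412]
eef_rot: [-0.003, 0.753, -0.658, 0.003]
wrist_force: [-4.3, 2.9, 22.6]
opening: 0.499
```

```bash
python3 e.py
```

```text
(0, 158, 348, 82) [[0, 158], [0, 239], [1, 217], [11, 212], [51, 216], [53, 229], [64, 229], [71, 239], [187, 239], [188, 233], [200, 231], [140, 229], [341, 232], [306, 229], [347, 227], [136, 224], [173, 168], [4, 169]]
[0.5983 0.0529 0.2408] 9.75 [ 0.7  0.  -0.1]
```

Run:
```python
from h import *
look("wrist","pics/w7.png")
```

```text
(no output)
```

View pics/w7.png

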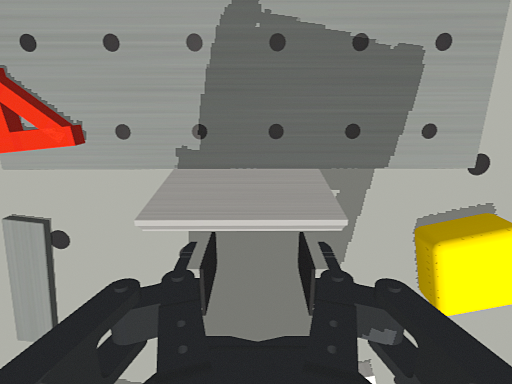

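The plate stands about 75–80° up, with its land edge visible at rows 222–230. I'll keep pushing.

Call:
move_arm --moves '[{"gripper": 50,"x": 0,"y": -0.4,"z": 0,"roll": 0},{"gripper": 50,"x": 0,"y": -0.4,"z": 0,"roll": 0},{"gripper": 50,"x": 0,"y": -0.4,"z": 0,"roll": 0},{"gripper": 50,"x": 0,"y": -0.4,"z": 0,"roll": 0}]'

```text
time_s: 10.3
eef_pos: [0.6117, 0.0548, 0.2366]
eef_rot: [0.0, 0.753, -0.658, -0.0]
wrist_force: [0.0, 0.2, -0.2]
opening: 0.499
```

```bash
python3 e.py
```

```text
(0, 180, 352, 60) [[0, 180], [0, 239], [11, 229], [51, 233], [52, 239], [345, 234], [351, 223], [132, 221], [171, 187], [3, 188]]
[0.6121 0.0548 0.2368] 10.35 [-0.2 -0.  -0.1]
```

Call:
move_arm --moves '[{"gripper": 50,"x": 0,"y": -0.4,"z": 0,"roll": 0},{"gripper": 50,"x": 0,"y": -0.4,"z": 0,"roll": 0},{"gripper": 50,"x": 0,"y": -0.4,"z": 0,"roll": 0},{"gripper": 50,"x": 0,"y": -0.4,"z": 0,"roll": 0}]'

```text
time_s: 10.85
eef_pos: [0.6276, 0.057, 0.237]
eef_rot: [-0.0, 0.753, -0.658, 0.0]
wrist_force: [-0.9, 0.0, 0.2]
opening: 0.5
```

```bash
python3 e.py
```

```text
(66, 0, 314, 36) [[66, 0], [79, 35], [379, 34], [214, 34], [212, 22], [191, 18], [211, 18], [217, 1], [230, 11], [246, 11], [254, 0]]
[0.628  0.0569 0.2371] 10.9 [-0.2  0.2  0.3]
```

Run:
```python
from h import *
c=look("scene"); cv2.imwrite("pics/s2.png",cv2.resize(c["img"][130:320,150:400,::-1],(750,570),interpolation=cv2.INTER_CUBIC))
w=look("wrist"); cv2.imwrite("pics/w8.png",w["img"][:,:,::-1])
a=cv2.imread("pics/s2.png"); b=cv2.imread("pics/w8.png"); h=300
cv2.imwrite("pics/both.png",np.hstack([cv2.resize(a,(395,h)),cv2.resize(b,(400,h))]))
```

```text
(no output)
```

View pics/both.png

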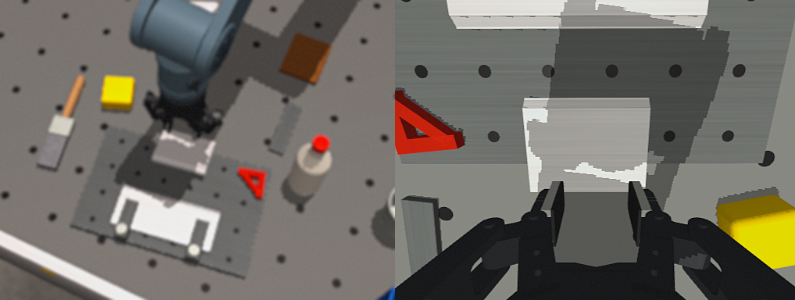

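Flipped. The plate lies on the fixture with its bevel strip up, facing the clamped plate (right panel, rows 98–108), and its square edge overhangs the step near row 190. Bystanders are in place. Next I'll work out how to get behind it.

```bash
cat > f.py <<'E'
from h import *
c=look("wrist"); o=ctrl.get_obs(); T=pose(o); g=c["img"].astype(int)
fw=lambda px,z:[np.round(1000*v,1).tolist() for v in (lambda q:(-q[:,1],-q[:,0]))((cast(c,px,z)-T[:3,3])@T[:3,:3])]
for u in (180,200,240,280,300,315):
    col=g[:,u].mean(1); d=np.diff(col[:300]); i=np.argsort(-abs(d))[:7]; print(u,sorted([(int(k),int(d[k])) for k in i]))
print(c["fx"],np.round(o["eef_pos"],4),o["time_s"],np.round(o["wrist_force"],1))
E
cat >> f.py <<'E'
import sys
for a in sys.argv[1:]:
    u,v,z=map(float,a.split(',')); print(a,fw([[u,v]],z))
E
python3 f.py 240,243,.022 170,207,.012 240,127,.015 240,137,.022 200,35,.015 168,243,.022 326,243,.022
```

```text
180 [(18, -81), (35, -150), (124, 140), (126, -67), (137, 93), (151, -97), (245, -64)]
200 [(18, -92), (35, -116), (83, -32), (97, 41), (124, 94), (137, 49), (265, -33)]
240 [(18, -75), (19, 42), (35, -76), (124, 88), (209, 82), (221, -58), (245, -45)]
280 [(6, -48), (18, -59), (35, -59), (124, 90), (219, 56), (228, -92), (244, -68)]
300 [(13, -48), (18, -62), (35, -60), (124, 79), (137, 47), (216, 78), (231, -249)]
315 [(15, -75), (18, -58), (35, -58), (124, 69), (209, 78), (236, -64), (277, -103)]
300.5713710608426 [0.6274 0.0569 0.2369] 11.05 [ 0.1 -0.3 -0.1]
240,243,.022 [[-19.5], [12.4]]
170,207,.012 [[2.9], [60.9]]
240,127,.015 [[57.6], [11.5]]
240,137,.022 [[52.3], [11.2]]
200,35,.015 [[109.7], [33.6]]
168,243,.022 [[-19.5], [61.4]]
326,243,.022 [[-19.5], [-46.2]]
```

Call:
move_arm --moves '[{"gripper": 50,"x": -0.7,"y": 2.2,"z": 0,"roll": 0},{"gripper": 50,"x": 0,"y": 2.2,"z": 0,"roll": 0},{"gripper": 50,"x": 0,"y": 0,"z": 2.5,"roll": 0},{"gripper": 50,"x": 0,"y": 0,"z": 2.5,"roll": 0},{"gripper": 50,"x": 0,"y": 0,"z": 0,"roll": 0}]'

```text
time_s: 11.68
eef_pos: [0.5815, 0.0581, 0.1851]
eef_rot: [0.001, 0.753, -0.658, -0.002]
wrist_force: [0.3, -0.2, 0.5]
opening: 0.499
```

Call:
move_arm --moves '[{"gripper": 50,"x": 0,"y": -0.4,"z": 0,"roll": 0},{"gripper": 50,"x": 0,"y": -0.4,"z": 0,"roll": 0},{"gripper": 50,"x": 0,"y": -0.4,"z": 0,"roll": 0},{"gripper": 50,"x": 0,"y": -0.4,"z": 0,"roll": 0},{"gripper": 50,"x": 0,"y": -0.4,"z": 0,"roll": 0}]'

```text
time_s: 12.3
eef_pos: [0.6028, 0.0607, 0.1871]
eef_rot: [0.0, 0.753, -0.658, -0.0]
wrist_force: [-1.6, -1.2, 1.2]
opening: 0.503
```

```bash
python3 f.py
```

```text
180 [(17, -29), (18, -42), (39, 41), (59, 40), (75, 24), (233, -40), (234, -44)]
200 [(58, 36), (59, 76), (75, 23), (233, -53), (234, -32), (264, -23), (265, -31)]
240 [(58, 37), (59, 79), (61, -18), (62, -14), (75, 26), (233, -43), (234, -46)]
280 [(2, -43), (58, 37), (59, 80), (61, -17), (75, 28), (233, -40), (234, -47)]
300 [(5, -55), (16, -33), (58, 39), (59, 80), (233, -76), (234, -101), (275, 27)]
315 [(13, -34), (58, 39), (59, 78), (233, -42), (234, -49), (269, 38), (277, -105)]
300.5713710608426 [0.6033 0.0607 0.1871] 12.35 [-0.7 -0.3  0.5]
```

The plate is square: its edge is on rows 58–59 in every column. The fingers are seated on its square edge, with about 40 mm left to push.

Call:
move_arm --moves '[{"gripper": 50,"x": 0,"y": -0.6,"z": 0,"roll": 0},{"gripper": 50,"x": 0,"y": -0.6,"z": 0,"roll": 0},{"gripper": 50,"x": 0,"y": -0.6,"z": 0,"roll": 0},{"gripper": 50,"x": 0,"y": -0.6,"z": 0,"roll": 0},{"gripper": 50,"x": 0,"y": -0.5,"z": 0,"roll": 0}]'

```text
time_s: 12.98
eef_pos: [0.6318, 0.0646, 0.1869]
eef_rot: [0.0, 0.753, -0.658, -0.0]
wrist_force: [-0.2, -0.1, -0.5]
opening: 0.497
```

Call:
move_arm --moves '[{"gripper": 50,"x": 0,"y": -0.3,"z": 0,"roll": 0},{"gripper": 50,"x": 0,"y": -0.2,"z": 0,"roll": 0},{"gripper": 50,"x": 0,"y": -0.2,"z": 0,"roll": 0},{"gripper": 50,"x": 0,"y": 0,"z": 0,"roll": 0}]'

```text
time_s: 13.48
eef_pos: [0.6385, 0.0655, 0.1871]
eef_rot: [-0.0, 0.753, -0.658, 0.0]
wrist_force: [-0.0, 0.2, -0.1]
opening: 0.5
```

```bash
python3 f.py
```

```text
180 [(22, -101), (23, 62), (44, -113), (45, -63), (58, 83), (59, 52), (233, -78)]
200 [(22, -86), (23, 61), (41, 42), (44, -85), (58, 57), (59, 46), (233, -70)]
240 [(22, -73), (23, 44), (41, 45), (44, -92), (58, 60), (59, 43), (233, -82)]
280 [(1, -76), (22, -64), (23, 41), (44, -89), (58, 59), (59, 45), (233, -80)]
300 [(10, -80), (22, -49), (23, 39), (44, -67), (58, 61), (59, 46), (233, -127)]
315 [(12, -80), (44, -68), (58, 62), (59, 44), (233, -80), (269, 34), (277, -101)]
300.5713710608426 [0.6385 0.0655 0.1872] 13.525 [0.1 0.2 0.3]
```

Call:
move_arm --moves '[{"gripper": 50,"x": 0,"y": -0.2,"z": 0,"roll": 0},{"gripper": 50,"x": 0,"y": -0.2,"z": 0,"roll": 0},{"gripper": 50,"x": 0,"y": -0.15,"z": 0,"roll": 0},{"gripper": 50,"x": 0,"y": 0,"z": 0,"roll": 0}]'

```text
time_s: 14.02
eef_pos: [0.644, 0.0662, 0.187]
eef_rot: [-0.0, 0.753, -0.658, 0.0]
wrist_force: [0.4, -0.4, 0.5]
opening: 0.499
```

Call:
move_arm --moves '[{"gripper": 50,"x": 0,"y": -0.1,"z": 0,"roll": 0},{"gripper": 50,"x": 0,"y": 0,"z": 0,"roll": 0}]'

```text
time_s: 14.28
eef_pos: [0.6445, 0.0663, 0.1869]
eef_rot: [0.0, 0.753, -0.658, -0.0]
wrist_force: [-3.7, -1.2, 1.8]
opening: 0.498
```

Call:
move_arm --moves '[{"gripper": 50,"x": 0,"y": -0.1,"z": 0,"roll": 0},{"gripper": 50,"x": 0,"y": 0,"z": 0,"roll": 0}]'

```text
time_s: 14.52
eef_pos: [0.645, 0.0663, 0.1868]
eef_rot: [0.001, 0.753, -0.658, -0.001]
wrist_force: [-7.7, -1.2, 5.4]
opening: 0.501
```

```bash
python3 f.py
```

```text
180 [(21, -85), (38, -48), (42, 48), (47, -50), (56, 40), (75, 30), (234, -82)]
200 [(38, -72), (39, 43), (56, 31), (75, 30), (233, -33), (234, -65), (296, -30)]
240 [(38, -56), (39, 24), (56, 32), (75, 33), (234, -84), (249, 25), (251, -30)]
280 [(0, -80), (38, -55), (56, 33), (58, -22), (59, 22), (75, 33), (234, -84)]
300 [(3, -79), (38, -32), (75, 33), (233, -48), (234, -115), (275, 24), (277, 27)]
315 [(5, -78), (38, -31), (75, 34), (234, -79), (269, 34), (273, 23), (277, -97)]
300.5713710608426 [0.6449 0.0663 0.1868] 14.575 [-7.6 -1.   5.4]
```

The plate butts with 7.7 N. I'll press a little more, back off straight, and rise.

Call:
move_arm --moves '[{"gripper": 50,"x": 0,"y": -0.08,"z": 0,"roll": 0},{"gripper": 50,"x": 0,"y": 0,"z": 0,"roll": 0},{"gripper": 50,"x": 0,"y": 0.5,"z": 0,"roll": 0},{"gripper": 50,"x": 0,"y": 2.5,"z": 0,"roll": 0},{"gripper": 50,"x": 0,"y": 1.5,"z": -1,"roll": 0}]'

```text
time_s: 15.2
eef_pos: [0.6008, 0.0606, 0.1961]
eef_rot: [0.0, 0.753, -0.658, -0.0]
wrist_force: [-0.2, -0.4, 0.3]
opening: 0.502
```

Call:
move_arm --moves '[{"gripper": 50,"x": 0,"y": 0,"z": -4,"roll": 0},{"gripper": 50,"x": 0,"y": 0,"z": -3,"roll": 0},{"gripper": 50,"x": 0,"y": -2,"z": 0,"roll": 0},{"gripper": 50,"x": 0,"y": 0,"z": 0,"roll": 0},{"gripper": 50,"x": 0,"y": 0,"z": 0,"roll": 0}]'

```text
time_s: 15.82
eef_pos: [0.6212, 0.0633, 0.2662]
eef_rot: [0.0, 0.753, -0.658, -0.001]
wrist_force: [-0.1, -0.2, -0.1]
opening: 0.498
```

```bash
python3 - <<'E'
from h import *
w=look("wrist"); s=look("scene"); o=ctrl.get_obs(); print(o["time_s"],o["eef_pos"])
a=cv2.resize(s["img"][130:320,150:400,::-1],(288,219)); b=cv2.resize(w["img"][:,:,::-1],(512,384))
im=np.zeros((384,800,3),np.uint8); im[:,:512]=b; im[:219,512:]=a; cv2.imwrite("pics/fin.png",im); cv2.imwrite("pics/wfin.png",w["img"][:,:,::-1])
E
python3 f.py
```

```text
15.925 [0.62106135 0.0632487  0.266131  ]
180 [(19, -33), (31, 47), (33, -184), (34, 37), (43, 62), (64, -31), (255, -40)]
200 [(19, -105), (21, 78), (35, -57), (138, -96), (155, -58), (175, 51), (216, -64)]
240 [(18, -45), (31, 48), (43, 31), (154, -49), (155, -59), (187, 56), (189, -65)]
280 [(7, -48), (18, -44), (31, 35), (154, -71), (155, -88), (187, 55), (196, -58)]
300 [(13, -82), (18, -69), (19, 35), (154, -50), (155, -61), (187, 51), (231, -92)]
315 [(15, -75), (18, -51), (31, 34), (154, -52), (155, -59), (269, 33), (277, -98)]
300.5713710608426 [0.6212 0.0632 0.2663] 15.975 [ 0.6 -0.4  0.7]
```

View pics/fin.png

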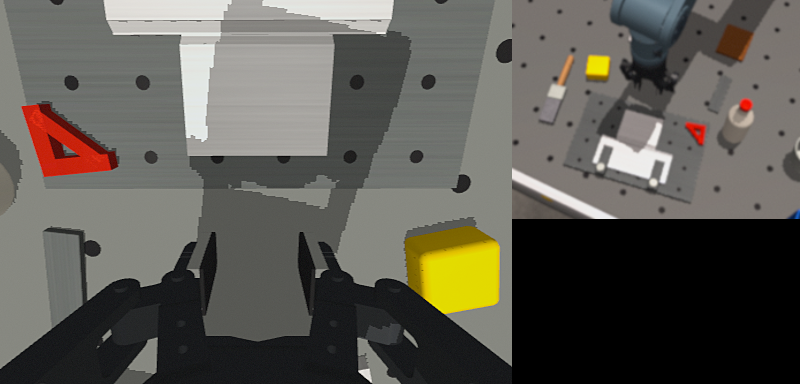

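The final view shows the joint closed: the V groove at rows 19–43 has no dark gap. The plate's near edge is level (rows 154–155 in all columns), and the bystanders are in place. Handing in.

```bash
python3 -c "
from bench import ctrl
print(ctrl.hand_in())"
```

```text
the job is handed in; nothing more can be done
None
```

The plate is flipped onto the fixture, bevel side up, and butts against the clamped plate's bevelled edge. I handed the job in at about 16 s of robot time, with the gripper clear of everything.

**What I did:** I used the half-open fingertips to push the plate square against the step. I then raised the tips along its arc, still pressing, so the near edge came up by friction and the plate went over onto the fixture. It was never gripped. I pushed the square edge on until it butted, reading 7.7 N, then pressed 0.8 mm further and backed off.

**Last checks:**
- **Joint:** the final wrist picture shows no dark gap. The plate's near edge is on rows 154–155 in every column checked, so it sits square.
- **Sideways position:** the plate's middle is about 4–5 mm off the middle of the clamped plate along the seam. I left it, because the task asks only for a square, gap-free butt.
- **Forces:** the highest wrist reading at the end of any move was about 23 N, from a stick-slip while tipping. I could not see the peaks in between.
- **Bystanders:** those in the last two views look undisturbed by eye. The grinder and hammer were outside both, and I did not measure any of them again.

No check failed or disagreed. I viewed 12 pictures, the most allowed. The first three moves were refused for missing fields; the arm stayed still, and I resent them complete.

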